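Pack the tin and close the carton's flaps

ROBOT

A 6-joint arm with a two-finger parallel gripper is mounted at the origin on a cart in front of the work surface, level with it; the furniture and walls round the work are solid. World frame = base frame: x ahead of the robot, y to its left, z up, the work surface at z = 0. Lengths are in m, angles in rad, forces in N, time in s.
With the tool pointing down it reaches from about 0.35 to 0.975 m from the base axis. Payload 4.9 kg.
Tool frame: the origin (TCP) lies at the very end of the fingers, on their centre line; the grasp point (between the pads) lies 19 mm behind it; z points along the fingers, y is the line along which they close (so a half turn about z gives the same grasp; the last joint's range is limited). The gripper opens to 85 mm and grips with 20 to 120 N. Pads are 22 mm wide; open, the fingers measure 114 mm over their backs; the gripper's body (76 mm by 85 mm) begins 54 mm behind the grasp point. The pads swing forward as they close: fully open they stand 13 mm farther back than shut.
Start: joints at [1.136, 0.053, 1.613, -0, 1.476, -0.119], TCP at [0.194, 0.594, 0.231] pointing down, gripper open.
Joint ranges: [-3.01, 3.01], [-1.01, 2.22], [0.06, 2.58], [-1.02, 4.17], [0.09, 2.62], [-3.14, 3.14]. Speed limits (rad/s): [2.57, 2.57, 3.14, 3.14, 3.14, 3.14].

INTERFACE

Orientations are given as a unit quaternion [w, x, y, z].
In Python, from plant import state, optics, ticket, nets gives the robot as it stands. The module is installed in compiled form; this text tells all that it offers.
- The arm moves only by the shell command python3 -m inch 'ROWS' [OPENING]. ROWS is JSON, a list of rows, each an object of numbers: "dx", "dy", "dz": the shift along the tool's x, y, z as a fraction of full scale; "rx", "ry", "rz": the turn, a rotation vector about the tool's x, y, z as a fraction of full scale. In form: [{"dx": .., "dy": .., "dz": .., "rx": .., "ry": .., "rz": ..}, ...]. A call has 1 to 5 rows; each row is the pose to reach, as a shift and turn from the pose commanded when the call began, along the tool's axes at that moment; what a row does not reach only later rows make up. Full scale, the value 1, is 0.8 m for a shift and 1.5 rad for a turn. A row lasts 1/10 s, in which the tool goes at most 50 mm and 8.59 degrees, less where a joint would pass 70% of its speed; a pose out of reach is approached as far as the arm can. A call with a number of a shift or a turn outside -1 to 1 is refused whole. A call with a gripper value outside its range is refused whole. OPENING is the opening, from -1 (shut) to 1 (fully open), set as the call begins (- or left out, the last holds). The fingers move at their own pace and stop on an object; the grip force is fixed at half the most. Time passes only in rows, so rows that repeat a pose let the fingers close. It gives the time, the measured TCP pose, the force, the opening and the grip force at its end, in the units of the state.
- state(): the state, without advancing time (a new reading comes with each control period).
- optics.grab_frame(name): name is "scene" or "top" or "wrist"; returns the picture (480x640x3 uint8, red, green, blue); there is no depth.
- optics.camera_info(name): a dict with "fx", "fy", "cx", "cy" (pixels), "R" (3x3) and "t" (3): a world point X has camera coordinates R X + t. Camera axes: x right, y down, z forward; pixel columns grow to the right and rows downward; lengths in m; the calibration is good to about 2 mm. A picture is of the moment at which its call begins: read the wrist's pose just before it. camera_info takes no time and is no camera call; for the wrist camera it gives the pose at the moment of the call.
- ticket.job_done(): hands the job in; it is judged then, once.
Trained networks look in the newest picture that a camera, given by its name, has taken for a name from the list of things; names that differ only in an ending like _2 or _b are one class to them, and where a whole thing is asked for, a point or a joint stands for the part that bears it (a point fixed in the world has none). Each returns a list of dicts, best first, with "confidence" (0 to 1); they miss things now and then, are a little off and sometimes report something else, mostly with a low value. They report only what shows in the picture. A call takes as long as a camera call. They do not tell look-alikes from the thing itself.
- nets.boxes_of(camera, name): "bbox" ([centre column, centre row, width, height] in pixels, round what is visible of it).
- nets.outline_of(camera, name): "pixels" (480x640 bool, what is visible of it) and "bbox" ([centre column, centre row, width, height] in pixels, round what is visible of it).
The state is a dict: "time": time; "joint_pos": joint angles; "joint_vel": joint speeds; "joint_efforts": joint torques, N m; "tool_pos": TCP position; "tool_rot": TCP orientation; "contact_force": force on the tool from outside, world axes, zero at the start; "ft_torque": the same for the moment, N m; "gripper_width": opening from 0.0 (shut) to 1.0 (fully open); "grasp_force": force on a finger pad.
Only numpy, scipy, OpenCV 4.12 (cv2) and the standard library are available. Lean on these libraries where they do the work, as an engineer would, in place of code of your own. Each camera call takes 0.05 s, during which the arm holds its last target. There are 200 camera calls.

TASK

Finish packing the small cardboard carton: stand the food tin that is on the worktop upright in the free space beside the coffee pack, setting it down rather than dropping it. Then close the carton the proper way: fold in the two short end flaps first, while both long flaps are still open, and then fold the two long flaps down over them until all four lie flat. Leave the round canisters on the worktop where they stand.

Things in the scene. Friction and masses are not known exactly. Their poses are not given: they have to be found in the camera images.
- carton: open cardboard shipping carton, fixed on the worktop, 124 x 200 mm and 88 mm high without its flaps, board 4 mm thick. Origin: centre of its underside; x across it (away from the robot at yaw 0), y along its length, z up. Inner floor at z = 4 mm; inside 116 x 192 mm, end walls 84 mm and long walls 88 mm high. The coffee pack lies in its far half (x > 11 mm).
- carton_space (a point): centre of the carton's inner floor left free beside the coffee pack, at x = -23.5 mm in the carton's frame; the free space is about 67 mm wide across the carton (x) and 192 mm long (y). Axes as the carton's.
- food_tin_centre (a point): centre (36 mm above the base) of the food tin: an upright round tin with a tomato label, 57 mm diameter, 72 mm tall, 0.2 to 0.4 kg; z along its axis, up. It stands on the worktop at one of three places which it shares at random with the two round canisters. (A like tin far off on the side ledge, beyond reach, is no part of the task.)
- food_tin: the same food tin; origin at the centre of its base.
- coffee_pack_centre (a point): centre of the red coffee pack lying along the carton's far long wall, 179 mm long (along the carton's y), 45 mm wide, 65 mm high; loose, to stay in the carton.
- end_flap_left (a joint): short end flap on the carton's +y end (left, seen from the robot), 96 mm wide, 59 mm from hinge to free edge, 4 mm thick. Hinge angle in rad: 0 = folded flat on the box, 1.57 = standing straight up, more = leaning outwards; stop at 0 and 2.5. Stiff creased board: it stays where it is left and moves under about 1 N at the free edge.
- end_flap_right (a joint): short end flap on the carton's -y end (right), 96 mm wide, 59 mm from hinge to free edge, 4 mm thick. Hinge angle in rad: 0 = folded flat on the box, 1.57 = standing straight up, more = leaning outwards; stop at 0 and 2.5. Stiff creased board: it stays where it is left and moves under about 1 N at the free edge.
- long_flap_near (a joint): long flap on the carton's -x side (nearest the robot), 200 mm wide, 59 mm from hinge to free edge, 4 mm thick; shut, it lies on top of the end flaps and meets the far flap in the middle. Hinge angle in rad: 0 = folded flat on the box, 1.57 = standing straight up, more = leaning outwards; stop at 0 and 2.5. Stiff creased board: it stays where it is left and moves under about 1 N at the free edge.
- long_flap_far (a joint): long flap on the carton's +x side (far), 200 mm wide, 59 mm from hinge to free edge, 4 mm thick; shut, it lies on top of the end flaps. Hinge angle in rad: 0 = folded flat on the box, 1.57 = standing straight up, more = leaning outwards; stop at 0 and 2.5. Stiff creased board: it stays where it is left and moves under about 1 N at the free edge.
- end_flap_left_hinge (a point): middle of that flap's hinge line, on the carton's +y end, at y = 97 mm, 84 mm above the worktop (underside of the shut flap); fixed, axes as the carton's
- end_flap_right_hinge (a point): middle of that flap's hinge line, on the carton's -y end, at y = -97 mm, 84 mm above the worktop (underside of the shut flap); fixed, axes as the carton's
- long_flap_near_hinge (a point): middle of that flap's hinge line, on the carton's -x side, at x = -60 mm, 88.5 mm above the worktop (underside of the shut flap); fixed, axes as the carton's
- long_flap_far_hinge (a point): middle of that flap's hinge line, on the carton's +x side, at x = 60 mm, 88.5 mm above the worktop (underside of the shut flap); fixed, axes as the carton's
- pod_tin: bystander: round black canister with a grey lid, 70 mm diameter, 82 mm tall; origin at the centre of its base
- sugar_canister: bystander: round steel canister with a knob on its lid, 74 mm diameter, 127 mm tall; origin at the centre of its base
Things that resemble listed ones, but are neither listed nor needed, are in the scene too. What is shaped like the food_tin but pink is not meant.

How it is judged:
By the outcome, as a careful person would: the job done as asked, in the order asked, and still so for the second after the job is handed in, with the robot touching nothing.
It also fails if it takes over 72 s, if anything falls off the work surface, if the arm or the gripper's body presses on something with over 40 N, if the wrist force passes 120 N, or if a joint passes its speed limit or range.

## Working session

There is one attempt and no reset: what is moved stays moved. The work goes in short steps, Python scripts to look and compute and a shell command to move; the robot and the scene stay as the last step left them, time stands still between calls to the robot, and variables do not carry over. Pictures are saved under pics/ and viewed, at most 10 in all, crops included, and the job is handed in when it is done.

```bash
mkdir -p pics; ls; cat > h.py <<'E'
import numpy as np, cv2
from plant import state, optics, ticket, nets
def ray(info,u,v):
    R=np.array(info["R"]);t=np.array(info["t"])
    d=R.T@np.array([(u-info["cx"])/info["fx"],(v-info["cy"])/info["fy"],1]); return -R.T@t,d
def onz(info,u,v,z):
    o,d=ray(info,u,v); return o+d*(z-o[2])/d[2]
def proj(info,X):
    c=np.array(info["R"])@np.array(X)+np.array(info["t"]); return info["fx"]*c[0]/c[2]+info["cx"],info["fy"]*c[1]/c[2]+info["cy"]
def save(cam,name,crop=None,s=1):
    f=optics.grab_frame(cam); g=f
    if crop: g=f[crop[1]:crop[3],crop[0]:crop[2]]
    if s!=1: g=cv2.resize(g,None,fx=s,fy=s,interpolation=cv2.INTER_CUBIC)
    cv2.imwrite(f"pics/{name}.png",g[:,:,::-1]); return f
E
python3 - <<'E'
from h import *
a=save("scene","s0");b=save("top","t0")
for cam in("top","scene"):
    i=optics.camera_info(cam); print(cam,i["fx"],(-np.array(i["R"]).T@i["t"]).round(3),np.array(i["R"]).round(2).tolist())
    for n in("food_tin","carton","pod_tin","sugar_canister","coffee_pack_centre"):
        print(n,[(np.round(d["bbox"]),round(d["confidence"],2)) for d in nets.boxes_of(cam,n)][:4])
E
```

```text
pics
top 509.76919524875126 [0.436 0.087 0.934] [[0.01, -1.0, 0.02], [-0.99, -0.01, -0.13], [0.13, -0.02, -0.99]]
food_tin [(array([337., 312.,  32.,  36.]), 0.95), (array([414., 306.,  42.,  37.]), 0.66)]
carton [(array([279., 216., 163., 117.]), 0.94), (array([416., 303.,  42.,  32.]), 0.55)]
pod_tin [(array([202., 312.,  43.,  46.]), 0.61)]
sugar_canister [(array([419., 228.,  56.,  51.]), 0.68)]
coffee_pack_centre [(array([280., 205., 105.,  33.]), 0.65), (array([415., 304.,  38.,  35.]), 0.24)]
scene 528.328185961938 [ 0.213 -0.319  0.919] [[0.77, -0.64, 0.01], [-0.54, -0.66, -0.52], [0.34, 0.4, -0.85]]
food_tin [(array([280., 309.,  33.,  43.]), 0.81), (array([336., 359.,  37.,  46.]), 0.72), (array([279., 221.,  68.,  88.]), 0.29)]
carton [(array([314., 215., 132., 148.]), 0.76), (array([342., 187.,  81.,  90.]), 0.35)]
pod_tin [(array([208., 227.,  38.,  53.]), 0.86)]
sugar_canister [(array([393., 310.,  51.,  63.]), 0.94)]
coffee_pack_centre [(array([322., 213.,  61.,  71.]), 0.87), (array([338., 358.,  33.,  48.]), 0.5), (array([342., 185.,  74.,  86.]), 0.19)]
```

```bash
python3 - <<'E'
import cv2
a=cv2.imread("pics/t0.png");b=cv2.imread("pics/s0.png")
cv2.imwrite("pics/t0c.png",cv2.resize(a[100:400,120:520],None,fx=2,fy=2,interpolation=cv2.INTER_CUBIC))
E
```

```text
(no output)
```

View pics/t0c.png

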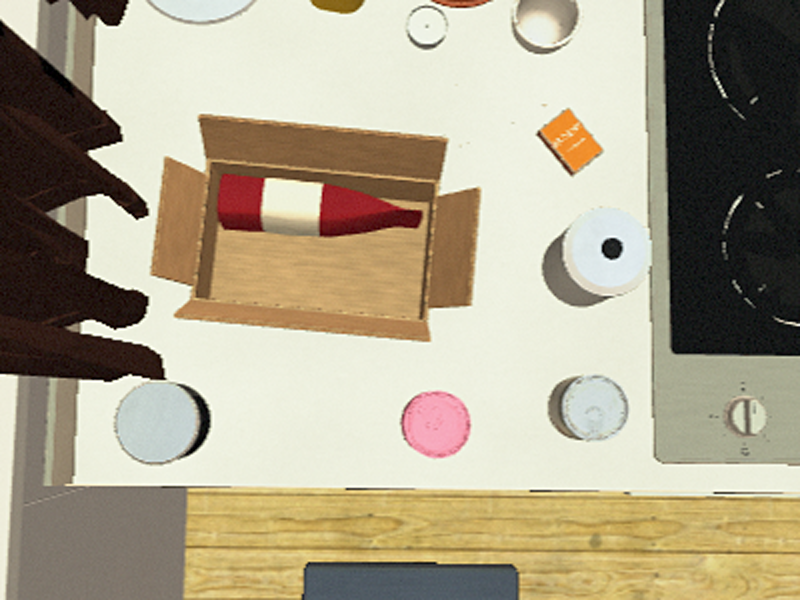

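View pics/s0.png

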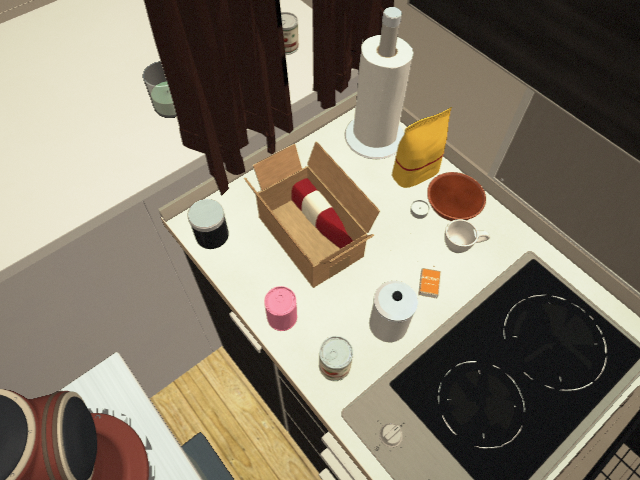

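The candidates shaped like the tin are:
- Top (417,303), scene (336,357): grey lid with a printed label.
- Top (338,312), scene (281,308): pink, so excluded.
- Scene (289,33): on the ledge, so excluded.

The black canister is at scene (208,223) and the knobbed canister at scene (393,310). The first candidate fits, and I'll confirm it in a crop.

```bash
python3 - <<'E'
import cv2,numpy as np
a=cv2.imread("pics/t0.png");b=cv2.imread("pics/s0.png")
A=cv2.resize(a[150:280,190:370],None,fx=3,fy=3,interpolation=cv2.INTER_CUBIC) #540x390
B=cv2.resize(b[325:390,300:375],None,fx=3,fy=3,interpolation=cv2.INTER_CUBIC)
C=np.zeros((600,800,3),np.uint8);C[:390,:540]=A;C[:195,550:775]=B
D=cv2.resize(b[140:290,240:385],None,fx=2.6,fy=2.6)[:, :]
C[200:590,540:540+260]=cv2.resize(b[140:290,240:385],(260,390)) if 0 else cv2.resize(b[140:290,240:385],(260,269))[:0].reshape(0,260,3) if 0 else C[200:590,540:800]
D=cv2.resize(b[140:285,245:385],None,fx=1.4,fy=1.4); C[396:396+D.shape[0],540:540+D.shape[1]]=D
cv2.imwrite("pics/c1.png",C)
E
```

```text
(no output)
```

View pics/c1.png

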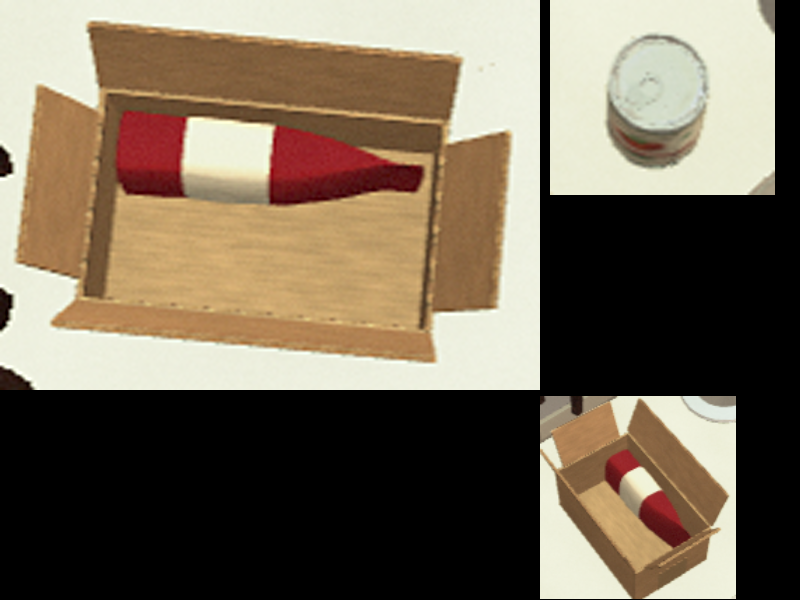

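The crop at scene (336,357) shows a grey-lidded tin with a red tomato label, so that is the target. In the top view the carton's far flap stands up, and the end flaps and near flap lean outwards. Next I'll fit the carton pose and flap angles.

```bash
cat >> h.py <<'E'
def cpts(p):
    x,y,w,f,n,l,r=p; L=.059;c,s=np.cos,np.sin
    P=[(.061,.1,.088),(.061,-.1,.088),(-.061,-.1,.088),(-.061,.1,.088)]
    P+=[(.06-L*c(f),k,.0885+L*s(f)) for k in(.1,-.1)]
    P+=[(-.06+L*c(n),k,.0885+L*s(n)) for k in(.1,-.1)]
    P+=[(k,.097-L*c(l),.084+L*s(l)) for k in(.048,-.048)]
    P+=[(k,-.097+L*c(r),.084+L*s(r)) for k in(.048,-.048)]
    P=np.array(P);R=np.array([[c(w),-s(w),0],[s(w),c(w),0],[0,0,1]]);return P@R.T+[x,y,0]
E
python3 - <<'E'
from h import *
from scipy.optimize import least_squares
px=np.array([(106,92),(445,121),(434,327),(80,297),(90,22),(460,57),(50,326),(435,361),(38,86),(16,264),(510,132),(497,310)])/3+[190,150]
i=optics.camera_info("top")
r=least_squares(lambda p:(np.array([proj(i,X) for X in cpts(p)])-px).ravel(),[.5,.15,0,1.7,2,2,2])
print(r.x.round(3),r.fun.reshape(-1,2).round(1).tolist())
j=optics.camera_info("scene")
print([np.round(proj(j,X)).tolist() for X in cpts(r.x)])
for cam,inf in(("top",i),("scene",j)):
    print(cam,[ (np.round(d["bbox"],1),round(d["confidence"],2)) for d in nets.boxes_of(cam,"food_tin")] if 0 else "")
print("tin top",onz(i,120+594/2,100+407/2,.072),"scene",onz(j,300+110/3,325+75/3,.072))
for n,u,v,h in(("sugar",120+305+(612-610)/2,100+248/2,.127),("pod",120+157/2,100+423/2,.082),("pink",338,312,.072)):
    print(n,onz(i,u,v,h))
s=state();print(s["tool_pos"],s["tool_rot"],s["time"])
E
```

```text
[ 0.574  0.125 -0.079  1.971  1.911  2.043  2.153] [[-2.4, -1.6], [2.2, -0.4], [-0.2, 2.4], [-1.9, 1.5], [-0.7, -0.0], [1.0, -0.1], [0.7, 0.0], [0.9, 0.1], [-0.1, -0.4], [0.1, -0.3], [0.3, -0.7], [-0.0, -0.7]]
[[308.0, 164.0], [369.0, 233.0], [315.0, 266.0], [257.0, 192.0], [317.0, 141.0], [381.0, 211.0], [245.0, 178.0], [306.0, 255.0], [296.0, 143.0], [253.0, 165.0], [376.0, 234.0], [331.0, 262.0]]
top 
scene 
tin top [ 0.43739075 -0.11016564  0.072     ] scene [ 0.43746412 -0.10975424  0.072     ]
sugar [ 0.56437951 -0.1140565   0.127     ]
pod [0.42017465 0.2540411  0.082     ]
pink [0.42174188 0.02299245 0.072     ]
[0.1941186  0.59408238 0.231332  ] [1.64384966e-05 1.57247585e-01 9.87559212e-01 6.53127693e-06] 0.6
```

```bash
cat >> h.py <<'E'
from scipy.spatial.transform import Rotation as Ro
C=np.array([.574,.125]);W=-.079
def cw(x,y,z): # carton(m) -> world
    return np.array([C[0]+x*np.cos(W)-y*np.sin(W),C[1]+x*np.sin(W)+y*np.cos(W),z])
def wc(p):
    d=np.array(p[:2])-C; return np.array([d[0]*np.cos(W)+d[1]*np.sin(W),-d[0]*np.sin(W)+d[1]*np.cos(W),p[2]])
def down(a): # tool pointing down with tool y at angle a (rad), x accordingly
    y=np.array([np.cos(a),np.sin(a),0]);z=np.array([0,0,-1.]);return Ro.from_matrix(np.c_[np.cross(y,z),y,z])
def cur():
    s=state();q=s["tool_rot"];return np.array(s["tool_pos"]),Ro.from_quat([q[1],q[2],q[3],q[0]])
def rows(targets,start=None):
    """successive (pos,Rot) targets, each relative to previous"""
    p,R=start or cur()
    for tp,tR in targets:
        d=R.inv().apply(tp-p)/.8; r=(R.inv()*tR).as_rotvec()/1.5
        print("d",d.round(4),"r",r.round(4),"mm",round(np.linalg.norm(tp-p)*1e3),"deg",round(np.degrees(np.linalg.norm(r)*1.5),1)); p,R=tp,tR
E
python3 - <<'E'
from h import *
i=optics.camera_info("top");j=optics.camera_info("scene")
def tri(u,v):
    o1,d1=ray(i,*u);o2,d2=ray(j,*v);A=np.c_[d1,-d2];k=np.linalg.lstsq(A,o2-o1,rcond=None)[0];a=o1+k[0]*d1;b=o2+k[1]*d2;return ((a+b)/2).round(3),round(np.linalg.norm(a-b),3)
for u in((192.5,206),(193.5,252),(201,289)):
  for v in((225,192),(228,185),(287,150),(340,110)): print(u,v,tri(u,v))
print("plate",onz(i,220,110,0),"bag",onz(i,290,105,0),"saucer?",onz(i,333,113,0))
a=np.pi/2+W
T=down(a)
rows([(np.array([.437,-.110,.16]),T),(np.array([.437,-.110,.041]),T)])
E
```

```text
(192.5, 206) (225, 192) (array([0.547, 0.293, 0.04 ]), np.float64(0.117))
(192.5, 206) (228, 185) (array([0.549, 0.288, 0.061]), np.float64(0.106))
(192.5, 206) (287, 150) (array([0.599, 0.253, 0.13 ]), np.float64(0.027))
(192.5, 206) (340, 110) (array([0.599, 0.18 , 0.302]), np.float64(0.123))
(193.5, 252) (225, 192) (array([0.501, 0.279, 0.06 ]), np.float64(0.042))
(193.5, 252) (228, 185) (array([0.503, 0.272, 0.087]), np.float64(0.034))
(193.5, 252) (287, 150) (array([0.537, 0.212, 0.216]), np.float64(0.082))
(193.5, 252) (340, 110) (array([0.541, 0.143, 0.381]), np.float64(0.158))
(201, 289) (225, 192) (array([0.458, 0.241, 0.128]), np.float64(0.005))
(201, 289) (228, 185) (array([0.461, 0.234, 0.153]), np.float64(0.012))
(201, 289) (287, 150) (array([0.493, 0.173, 0.291]), np.float64(0.111))
(201, 289) (340, 110) (array([0.503, 0.113, 0.436]), np.float64(0.175))
plate [0.79841552 0.24396808 0.        ] bag [0.81079934 0.1110703  0.        ] saucer? [0.79640866 0.02880445 0.        ]
d [-0.5619 -0.7423  0.0892] r [ 0.      0.     -0.1579] mm 748 deg 13.6
d [0.     0.     0.1488] r [0. 0. 0.] mm 119 deg 0.0
```

```bash
python3 -m inch '[{"dx":-0.187,"dy":-0.247,"dz":0.0},{"dx":-0.187,"dy":-0.247,"dz":0.0},{"dx":-0.187,"dy":-0.247,"dz":0.0},{"dx":-0.187,"dy":-0.247,"dz":0.0},{"dx":-0.187,"dy":-0.247,"dz":0.0}]' 1
python3 -m inch '[{"dx":-0.187,"dy":-0.247,"dz":0.0},{"dx":-0.187,"dy":-0.247,"dz":0.0},{"dx":-0.187,"dy":-0.247,"dz":0.0},{"dx":-0.187,"dy":-0.247,"dz":0.0},{"dx":-0.187,"dy":-0.247,"dz":0.0}]' 
python3 -m inch '[{"dx":-0.187,"dy":-0.247,"rz":-0.158},{"dx":-0.187,"dy":-0.247,"rz":-0.158},{"dx":-0.187,"dy":-0.247,"rz":-0.158},{"dx":-0.187,"dy":-0.247,"rz":-0.158},{"dx":-0.187,"dy":-0.247,"rz":-0.158}]' 
python3 - <<'E'
from h import *
T=down(np.pi/2+W)
print(cur()[0],state()["time"])
rows([(np.array([.437,-.110,.12]),T),(np.array([.437,-.110,.041]),T)])
E
```

```text
[0.1941186  0.59408238 0.231332  ] 0.6
d [-0.5619 -0.7423  0.1392] r [ 0.      0.     -0.1579] mm 753 deg 13.6
d [0.     0.     0.0987] r [0. 0. 0.] mm 79 deg 0.0validation failed for argument at $[0]...
validation failed for argument at $[0]...
validation failed for argument at $[0]...
```

```bash
python3 -m inch '[{"dx":-0.187,"dy":-0.247,"dz":0.0,"rx":0,"ry":0,"rz":0},{"dx":-0.187,"dy":-0.247,"dz":0.0,"rx":0,"ry":0,"rz":0},{"dx":-0.187,"dy":-0.247,"dz":0.0,"rx":0,"ry":0,"rz":0},{"dx":-0.187,"dy":-0.247,"dz":0.0,"rx":0,"ry":0,"rz":0},{"dx":-0.187,"dy":-0.247,"dz":0.0,"rx":0,"ry":0,"rz":0}]' 1
```

```text
time: 1.1
tool_pos: [0.2752, 0.358, 0.2314]
tool_rot: [0.0, 0.157, 0.988, 0.0]
contact_force: [0.8, 0.5, 0.1]
gripper_width: 0.999
grasp_force: 0.0
```

```bash

python3 -m inch '[{"dx":-0.187,"dy":-0.247,"dz":0.0,"rx":0,"ry":0,"rz":0},{"dx":-0.187,"dy":-0.247,"dz":0.0,"rx":0,"ry":0,"rz":0},{"dx":-0.187,"dy":-0.247,"dz":0.0,"rx":0,"ry":0,"rz":0},{"dx":-0.187,"dy":-0.247,"dz":0.0,"rx":0,"ry":0,"rz":0},{"dx":-0.187,"dy":-0.247,"dz":0.0,"rx":0,"ry":0,"rz":0}]' 
python3 -m inch '[{"dx":-0.187,"dy":-0.247,"dz":0.0,"rx":0,"ry":0,"rz":-0.158},{"dx":-0.187,"dy":-0.247,"dz":0.0,"rx":0,"ry":0,"rz":-0.158},{"dx":-0.187,"dy":-0.247,"dz":0.0,"rx":0,"ry":0,"rz":-0.158},{"dx":-0.187,"dy":-0.247,"dz":0.0,"rx":0,"ry":0,"rz":-0.158},{"dx":-0.187,"dy":-0.247,"dz":0.0,"rx":0,"ry":0,"rz":-0.158}]' 
python3 - <<'E'
from h import *
T=down(np.pi/2+W)
f=save("wrist","w1");i=optics.camera_info("wrist")
b=nets.boxes_of("wrist","food_tin");print([(np.round(d["bbox"]),round(d["confidence"],2)) for d in b])
for d in b: print(onz(i,d["bbox"][0],d["bbox"][1],.072))
print(proj(i,[.437,-.110,.072]))
rows([(np.array([.437,-.110,.12]),T),(np.array([.437,-.110,.041]),T)])
E
```

```text
time: 1.6
tool_pos: [0.356, 0.1236, 0.2318]
tool_rot: [0.001, 0.157, 0.988, 0.0]
contact_force: [0.4, -0.8, -0.6]
gripper_width: 0.999
grasp_force: 0.0
time: 2.1
tool_pos: [0.4325, -0.0981, 0.2318]
tool_rot: [0.001, 0.04, 0.999, -0.0]
contact_force: [0.5, 0.6, -0.1]
gripper_width: 1.001
grasp_force: 0.0
[(array([448., 194.,  87.,  67.]), 0.64)]
[0.41757933 0.0064751  0.072     ]
(np.float64(318.6655435846437), np.float64(226.48774932571362))
d [-0.0061 -0.011   0.1393] r [-0.001  -0.0001 -0.0046] mm 112 deg 0.4
d [0.     0.     0.0987] r [0. 0. 0.] mm 79 deg 0.0
```

```bash

python3 -m inch '[{"dx":0,"dy":0,"dz":0.06,"rx":0,"ry":0,"rz":0},{"dx":0,"dy":0,"dz":0.12,"rx":0,"ry":0,"rz":0},{"dx":0,"dy":0,"dz":0.18,"rx":0,"ry":0,"rz":0},{"dx":0,"dy":0,"dz":0.235,"rx":0,"ry":0,"rz":0},{"dx":0,"dy":0,"dz":0.235,"rx":0,"ry":0,"rz":0}]' 
python3 -m inch '[{"dx":0,"dy":0,"dz":0,"rx":0,"ry":0,"rz":0},{"dx":0,"dy":0,"dz":0,"rx":0,"ry":0,"rz":0},{"dx":0,"dy":0,"dz":0,"rx":0,"ry":0,"rz":0},{"dx":0,"dy":0,"dz":0,"rx":0,"ry":0,"rz":0},{"dx":0,"dy":0,"dz":0,"rx":0,"ry":0,"rz":0}]' -1
python3 - <<'E'
from h import *
f=save("scene","s2",(240,120,440,400),2)
print(cur()[0]); i=optics.camera_info("scene");print(proj(i,cw(-.0235,0,.004)))
b=nets.boxes_of("scene","food_tin");print([(np.round(d["bbox"]),round(d["confidence"],2)) for d in b])
E
```

```text
time: 2.7
tool_pos: [0.4291, -0.0945, 0.0393]
tool_rot: [-0.004, 0.039, 0.999, 0.001]
contact_force: [-1.2, -0.9, -1.2]
gripper_width: 0.999
grasp_force: 0.4
time: 3.2
tool_pos: [0.4345, -0.0967, 0.0464]
tool_rot: [0.003, 0.039, 0.999, -0.001]
contact_force: [-0.4, -2.7, 6.7]
gripper_width: 0.646
grasp_force: 64.5
[ 0.43451522 -0.09668042  0.04644194]
(np.float64(301.91100480805136), np.float64(240.86918040497747))
[(array([329., 356.,  25.,  34.]), 0.98)]
```

View pics/s2.png

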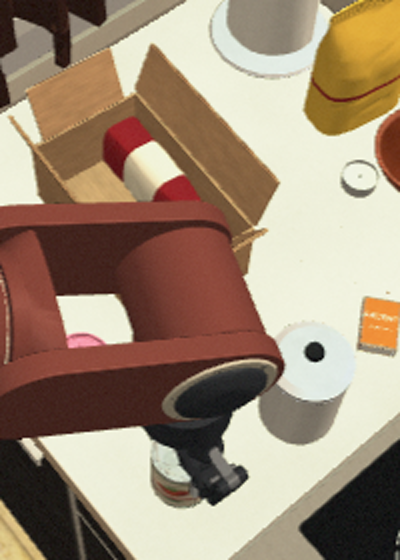

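```bash

python3 -m inch '[{"dx":0,"dy":0,"dz":-0.05,"rx":0,"ry":0,"rz":0},{"dx":0,"dy":0,"dz":-0.11,"rx":0,"ry":0,"rz":0},{"dx":0,"dy":0,"dz":-0.17,"rx":0,"ry":0,"rz":0},{"dx":0,"dy":0,"dz":-0.225,"rx":0,"ry":0,"rz":0},{"dx":0,"dy":0,"dz":-0.225,"rx":0,"ry":0,"rz":0}]' 
python3 - <<'E'
from h import *
T=down(np.pi/2+W)
i=optics.camera_info("wrist");f=save("wrist","w2")
s=state();print(s["gripper_width"],s["grasp_force"],s["contact_force"])
p=cur()[0];print(p,[np.round(proj(i,p+[0,0,k])) for k in(.019,)])
rows([(cw(-.0235,0,p[2]),T)])
E
```

```text
time: 3.8
tool_pos: [0.4355, -0.0964, 0.2318]
tool_rot: [0.007, 0.039, 0.999, -0.002]
contact_force: [0.6, -0.8, -2.5]
gripper_width: 0.651
grasp_force: 65.9
0.6524488680466876 65.92200994491577 [-0.46162213  0.06219861 -4.11578132]
[ 0.43390283 -0.09587529  0.22772303] [array([326., 311.])]
d [-0.1236  0.289   0.0007] r [-0.0007  0.0053  0.0005] mm 251 deg 0.5
```

View pics/w2.png

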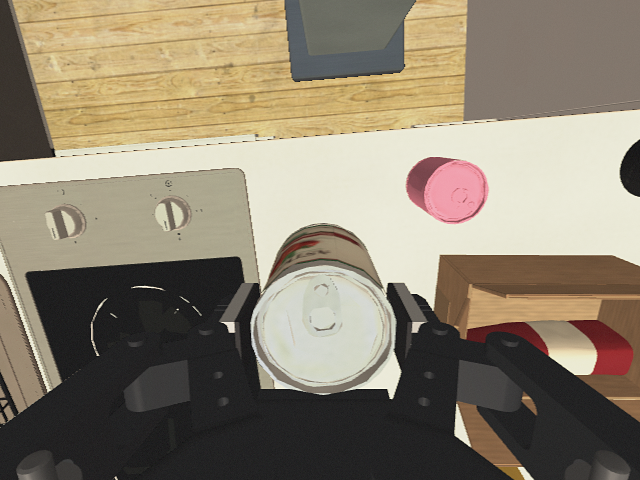

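The tin is held upright between the pads with its lid at (322,325). Next I'll carry it over the free space.

```bash

python3 -m inch '[{"dx":-0.02,"dy":0.045,"dz":0,"rx":0,"ry":0.005,"rz":0},{"dx":-0.045,"dy":0.1,"dz":0,"rx":0,"ry":0.005,"rz":0},{"dx":-0.07,"dy":0.155,"dz":0,"rx":0,"ry":0.005,"rz":0},{"dx":-0.095,"dy":0.21,"dz":0,"rx":0,"ry":0.005,"rz":0},{"dx":-0.11,"dy":0.26,"dz":0,"rx":0,"ry":0.005,"rz":0}]' 
python3 -m inch '[{"dx":-0.014,"dy":0.029,"dz":0,"rx":0,"ry":0,"rz":0},{"dx":-0.014,"dy":0.029,"dz":0,"rx":0,"ry":0,"rz":0},{"dx":-0.014,"dy":0.029,"dz":0,"rx":0,"ry":0,"rz":0}]' 
python3 - <<'E'
from h import *
T=down(np.pi/2+W)
f=save("wrist","w3");i=optics.camera_info("wrist")
p=cur()[0];print(p, "carton",wc(p))
L=onz(i,322,325,p[2]+.026);print("lid rel tcp (carton axes)",wc(L)-wc(p))
rows([(cw(-.0235,0,p[2]),T)])
print([np.round(proj(i,cw(x,y,.088))) for x in(-.058,.058) for y in(.096,-.096)])
E
```

```text
time: 4.35
tool_pos: [0.5354, 0.1071, 0.2204]
tool_rot: [-0.006, 0.039, 0.999, 0.0]
contact_force: [0.4, -0.4, -3.6]
gripper_width: 0.654
grasp_force: 65.9
time: 4.65
tool_pos: [0.5477, 0.1272, 0.2206]
tool_rot: [-0.006, 0.039, 0.999, -0.0]
contact_force: [0.4, 0.2, -4.1]
gripper_width: 0.649
grasp_force: 66.1
[0.54784708 0.12657777 0.22113489] carton [-0.02619586 -0.00049108  0.22113489]
lid rel tcp (carton axes) [-0.00089143 -0.00103641  0.026     ]
d [-0.0034  0.0006 -0.    ] r [-0.0004 -0.0076  0.0003] mm 3 deg 0.7
[array([444., 193.]), array([206., 193.]), array([432., 323.]), array([217., 323.])]
```

View pics/w3.png

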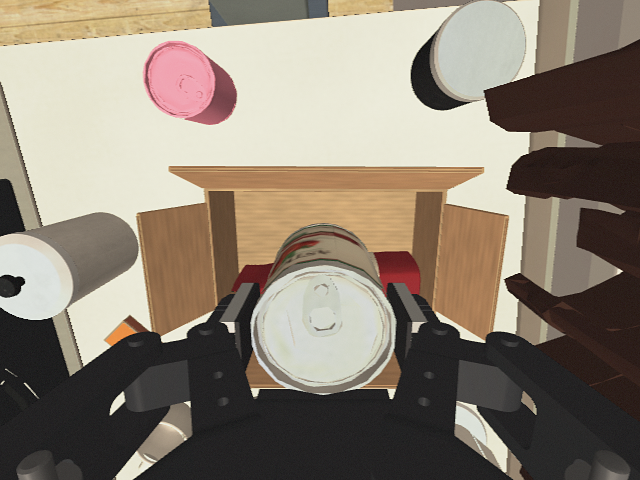

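```bash

python3 - <<'E'
from h import *
i=optics.camera_info("wrist");j=optics.camera_info("top")
def tri(u,v):
    o1,d1=ray(i,*u);o2,d2=ray(j,*v);k=np.linalg.lstsq(np.c_[d1,-d2],o2-o1,rcond=None)[0];a=o1+k[0]*d1;b=o2+k[1]*d2;return ((a+b)/2).round(3),round(np.linalg.norm(a-b),3)
for u in((487,92),(508,185),(507,278)):
  for v in((201,289),(193.5,252),(192.5,206)): print(u,v,*tri(u,v))
E
python3 -m inch '[{"dx":-0.0045,"dy":0,"dz":0,"rx":0,"ry":-0.007,"rz":0},{"dx":-0.0045,"dy":0,"dz":0.04,"rx":0,"ry":-0.007,"rz":0},{"dx":-0.0045,"dy":0,"dz":0.08,"rx":0,"ry":-0.007,"rz":0},{"dx":-0.0045,"dy":0,"dz":0.1,"rx":0,"ry":-0.007,"rz":0},{"dx":-0.0045,"dy":0,"dz":0.1,"rx":0,"ry":-0.007,"rz":0}]'
python3 - <<'E'
from h import *
T=down(np.pi/2+W);p=cur()[0];print(p,wc(p));rows([(cw(-.0225,0,.052),T)])
E
```

```text
(487, 92) (201, 289) [0.455 0.243 0.119] 0.003
(487, 92) (193.5, 252) [0.485 0.219 0.216] 0.055
(487, 92) (192.5, 206) [0.511 0.169 0.374] 0.095
(508, 185) (201, 289) [0.479 0.216 0.219] 0.052
(508, 185) (193.5, 252) [0.515 0.257 0.126] 0.002
(508, 185) (192.5, 206) [0.546 0.246 0.165] 0.071
(507, 278) (201, 289) [0.474 0.175 0.337] 0.071
(507, 278) (193.5, 252) [0.52  0.216 0.241] 0.048
(507, 278) (192.5, 206) [0.589 0.264 0.118] 0.002
time: 5.2
tool_pos: [0.5499, 0.1256, 0.1398]
tool_rot: [-0.002, 0.04, 0.999, -0.0]
contact_force: [-0.4, 0.1, -3.1]
gripper_width: 0.653
grasp_force: 66.2
[0.54987773 0.12563163 0.13978177] [-0.02409688 -0.00127402  0.13978177]
d [-0.0024  0.0017  0.1097] r [-0.0007 -0.0022 -0.0006] mm 88 deg 0.2
```

```bash

python3 -m inch '[{"dx":-0.0024,"dy":0.002,"dz":0.03,"rx":0,"ry":-0.002,"rz":0},{"dx":-0.0024,"dy":0.002,"dz":0.06,"rx":0,"ry":-0.002,"rz":0},{"dx":-0.0024,"dy":0.002,"dz":0.085,"rx":0,"ry":-0.002,"rz":0},{"dx":-0.0024,"dy":0.002,"dz":0.1,"rx":0,"ry":-0.002,"rz":0},{"dx":-0.0024,"dy":0.002,"dz":0.1,"rx":0,"ry":-0.002,"rz":0}]'
python3 -m inch '[{"dx":0,"dy":0,"dz":0.003,"rx":0,"ry":0,"rz":0},{"dx":0,"dy":0,"dz":0.006,"rx":0,"ry":0,"rz":0},{"dx":0,"dy":0,"dz":0.006,"rx":0,"ry":0,"rz":0}]'
```

```text
time: 5.7
tool_pos: [0.5541, 0.1277, 0.0625]
tool_rot: [0.002, 0.04, 0.999, -0.0]
contact_force: [-0.1, -0.8, -3.5]
gripper_width: 0.654
grasp_force: 66.2
time: 6.0
tool_pos: [0.5553, 0.128, 0.0593]
tool_rot: [0.004, 0.039, 0.999, 0.0]
contact_force: [-0.1, 1.1, -4.1]
gripper_width: 0.653
grasp_force: 66.2
```

```bash
python3 - <<'E'
from h import *
p=cur()[0];print(p,wc(p))
i=dict(fx=0)
E
```

```text
[0.55526797 0.12804097 0.05931174] [-0.01891359  0.00155319  0.05931174]
```

```bash

python3 -m inch '[{"dx":0.0045,"dy":-0.001,"dz":0.001,"rx":0,"ry":-0.003,"rz":0},{"dx":0.0045,"dy":-0.001,"dz":0.004,"rx":0,"ry":-0.003,"rz":0},{"dx":0.0045,"dy":-0.001,"dz":0.007,"rx":0,"ry":-0.003,"rz":0},{"dx":0.0045,"dy":-0.001,"dz":0.008,"rx":0,"ry":-0.003,"rz":0}]'
python3 -m inch '[{"dx":0,"dy":0,"dz":0.001,"rx":0,"ry":0,"rz":0},{"dx":0,"dy":0,"dz":0.0015,"rx":0,"ry":0,"rz":0}]'
python3 - <<'E'
from h import *
p=cur()[0];print(p,wc(p))
E
```

```text
time: 6.4
tool_pos: [0.5507, 0.1274, 0.0516]
tool_rot: [0.005, 0.039, 0.999, -0.0]
contact_force: [-0.7, -0.0, -2.8]
gripper_width: 0.651
grasp_force: 66.2
time: 6.6
tool_pos: [0.551, 0.1274, 0.0507]
tool_rot: [0.005, 0.039, 0.999, -0.0]
contact_force: [-0.3, -0.0, -2.8]
gripper_width: 0.652
grasp_force: 66.2
[0.55100855 0.12744926 0.05065104] [-0.02311303  0.00062719  0.05065104]
```

```bash

python3 -m inch '[{"dx":0,"dy":0,"dz":0.001,"rx":0,"ry":0,"rz":0},{"dx":0,"dy":0,"dz":0.002,"rx":0,"ry":0,"rz":0}]'
python3 -m inch '[{"dx":0,"dy":0,"dz":0.001,"rx":0,"ry":0,"rz":0},{"dx":0,"dy":0,"dz":0.002,"rx":0,"ry":0,"rz":0}]'
```

```text
time: 6.8
tool_pos: [0.5516, 0.1274, 0.0504]
tool_rot: [0.006, 0.039, 0.999, -0.0]
contact_force: [-4.0, -1.4, 7.4]
gripper_width: 0.649
grasp_force: 67.1
time: 7.0
tool_pos: [0.5518, 0.1274, 0.0504]
tool_rot: [0.005, 0.039, 0.999, -0.0]
contact_force: [-9.9, -1.6, 16.5]
gripper_width: 0.647
grasp_force: 67.8
```

```bash

python3 -m inch '[{"dx":0,"dy":0,"dz":-0.003,"rx":0,"ry":0,"rz":0},{"dx":0,"dy":0,"dz":-0.003,"rx":0,"ry":0,"rz":0},{"dx":0,"dy":0,"dz":-0.003,"rx":0,"ry":0,"rz":0},{"dx":0,"dy":0,"dz":-0.003,"rx":0,"ry":0,"rz":0},{"dx":0,"dy":0,"dz":-0.003,"rx":0,"ry":0,"rz":0}]' 1
python3 -m inch '[{"dx":0,"dy":0,"dz":-0.03,"rx":0,"ry":0,"rz":0},{"dx":0,"dy":0,"dz":-0.09,"rx":0,"ry":0,"rz":0},{"dx":0,"dy":0,"dz":-0.15,"rx":0,"ry":0,"rz":0},{"dx":0,"dy":0,"dz":-0.2,"rx":0,"ry":0,"rz":0},{"dx":0,"dy":0,"dz":-0.2,"rx":0,"ry":0,"rz":0}]'
python3 - <<'E'
from h import *
T=down(np.pi/2+W);f=save("wrist","w4");i=optics.camera_info("wrist");j=optics.camera_info("top")
p=cur()[0];print(p,wc(p),state()["joint_pos"])
b=nets.boxes_of("wrist","food_tin");print([(np.round(d["bbox"]),round(d["confidence"],2),wc(onz(i,*d["bbox"][:2],.055)).round(3)) for d in b])
rows([(cw(0,-.16,p[2]),T),(cw(0,-.16,.1),T)])
E
```

```text
time: 7.5
tool_pos: [0.5509, 0.1275, 0.0497]
tool_rot: [0.005, 0.039, 0.999, -0.0]
contact_force: [-0.4, -1.0, 0.3]
gripper_width: 0.999
grasp_force: 0.0
time: 8.0
tool_pos: [0.5532, 0.128, 0.2183]
tool_rot: [0.012, 0.039, 0.999, 0.001]
contact_force: [0.7, -0.3, -0.5]
gripper_width: 1.002
grasp_force: 0.0
[0.55159334 0.12783425 0.21450041] [-0.02256045  0.00105712  0.21450041] [ 0.09722554 -0.08833585  1.78041363 -0.00185706  1.43100514 -1.3945681 ]
[(array([185.,  64., 104.,  88.]), 0.94, array([-0.15 , -0.11 ,  0.055])), (array([322., 219.,  65.,  70.]), 0.89, array([-0.023, -0.   ,  0.055])), (array([322., 167., 325.,  20.]), 0.62, array([-0.069, -0.   ,  0.055]))]
d [-0.0301 -0.201  -0.0036] r [0.0003 0.0089 0.0001] mm 163 deg 0.8
d [0.     0.     0.1431] r [0. 0. 0.] mm 115 deg 0.0
```

View pics/w4.png

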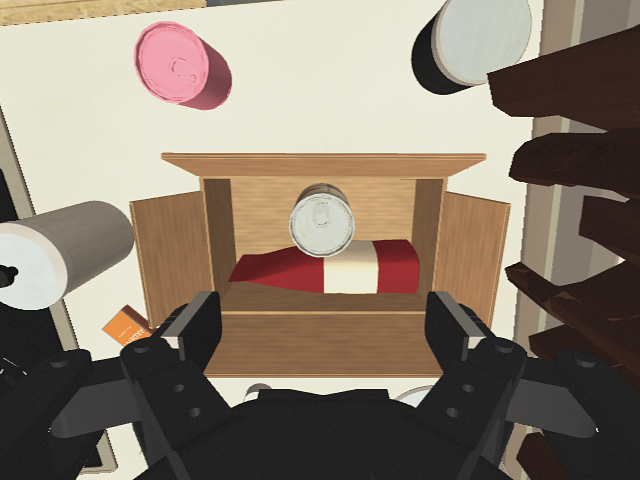

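The tin stands upright beside the coffee pack, with its lid at (322,222). Right flap next.

```bash

python3 -m inch '[{"dx":-0.01,"dy":-0.05,"dz":-0.01,"rx":0,"ry":0.008,"rz":0},{"dx":-0.02,"dy":-0.11,"dz":-0.01,"rx":0,"ry":0.008,"rz":0},{"dx":-0.03,"dy":-0.165,"dz":-0.01,"rx":0,"ry":0.008,"rz":0},{"dx":-0.03,"dy":-0.198,"dz":-0.01,"rx":0,"ry":0.008,"rz":0},{"dx":-0.03,"dy":-0.198,"dz":-0.01,"rx":0,"ry":0.008,"rz":0}]' -1
python3 - <<'E'
from h import *
T=down(np.pi/2+W)
p=cur()[0];print(p,wc(p))
rows([(cw(0,-.157,.11),T),(cw(0,-.055,.11),T),(cw(0,-.055,.087),T)])
E
```

```text
time: 8.6
tool_pos: [0.5594, -0.0349, 0.2153]
tool_rot: [-0.003, 0.042, 0.999, 0.0]
contact_force: [-0.0, 0.4, 0.3]
gripper_width: 0.143
grasp_force: 0.0
[ 0.55935844 -0.0349424   0.21527157] [-0.00197359 -0.16059904  0.21527157]
d [-0.0033  0.0045  0.1316] r [-0.0001 -0.0041 -0.0028] mm 105 deg 0.4
d [-0.      0.1275  0.    ] r [0. 0. 0.] mm 102 deg 0.0
d [0.     0.     0.0288] r [0. 0. 0.] mm 23 deg 0.0
```

```bash

python3 -m inch '[{"dx":-0.003,"dy":0.003,"dz":0.05,"rx":0,"ry":-0.004,"rz":-0.003},{"dx":-0.003,"dy":0.003,"dz":0.1,"rx":0,"ry":-0.004,"rz":-0.003},{"dx":-0.003,"dy":0.003,"dz":0.131,"rx":0,"ry":-0.004,"rz":-0.003},{"dx":-0.003,"dy":0.003,"dz":0.131,"rx":0,"ry":-0.004,"rz":-0.003}]' -1
python3 -m inch '[{"dx":0,"dy":0.03,"dz":0,"rx":0,"ry":0,"rz":0},{"dx":0,"dy":0.06,"dz":0,"rx":0,"ry":0,"rz":0},{"dx":0,"dy":0.09,"dz":0,"rx":0,"ry":0,"rz":0},{"dx":0,"dy":0.12,"dz":0,"rx":0,"ry":0,"rz":0},{"dx":0,"dy":0.128,"dz":0.0,"rx":0,"ry":0,"rz":0}]' 
python3 -m inch '[{"dx":0,"dy":0.004,"dz":0.01,"rx":0,"ry":0,"rz":0},{"dx":0,"dy":0.004,"dz":0.02,"rx":0,"ry":0,"rz":0},{"dx":0,"dy":0.004,"dz":0.025,"rx":0,"ry":0,"rz":0},{"dx":0,"dy":0.004,"dz":0.025,"rx":0,"ry":0,"rz":0}]' 
python3 - <<'E'
from h import *
p=cur()[0];print(p,wc(p))
E
```

```text
time: 9.0
tool_pos: [0.5584, -0.0282, 0.1064]
tool_rot: [-0.004, 0.037, 0.999, 0.001]
contact_force: [-0.4, 1.1, 0.2]
gripper_width: 0.005
grasp_force: 0.0
time: 9.5
tool_pos: [0.5711, 0.0744, 0.1145]
tool_rot: [0.003, 0.036, 0.999, 0.0]
contact_force: [-0.3, -1.1, 0.5]
gripper_width: 0.0
grasp_force: 0.2
time: 9.9
tool_pos: [0.5701, 0.0745, 0.0919]
tool_rot: [0.001, 0.038, 0.999, -0.0]
contact_force: [0.8, -0.3, 0.1]
gripper_width: -0.004
grasp_force: 0.0
[0.57009732 0.07452733 0.09189093] [ 9.26847793e-05 -5.06232414e-02  9.18909317e-02]
```

```bash

python3 -m inch '[{"dx":0,"dy":0,"dz":0.004,"rx":0,"ry":0,"rz":0},{"dx":0,"dy":0,"dz":0.006,"rx":0,"ry":0,"rz":0},{"dx":0,"dy":0,"dz":0.006,"rx":0,"ry":0,"rz":0}]' 
python3 - <<'E'
from h import *
p=cur()[0];print(p,wc(p))
i=optics.camera_info("wrist");f=save("wrist","w5")
E
```

```text
time: 10.2
tool_pos: [0.571, 0.075, 0.0884]
tool_rot: [0.002, 0.037, 0.999, -0.0]
contact_force: [0.2, -0.8, 0.1]
gripper_width: -0.002
grasp_force: 0.0
[0.57097983 0.07502447 0.08838949] [ 0.00093321 -0.05005801  0.08838949]
```

View pics/w5.png

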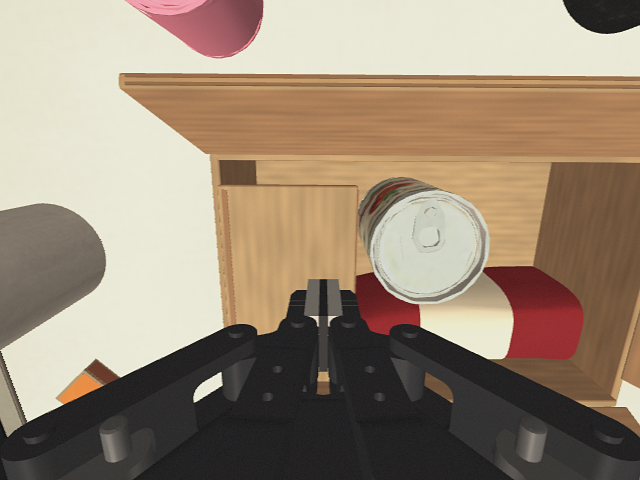

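```bash

python3 -m inch '[{"dx":0,"dy":0,"dz":0.003,"rx":0,"ry":0,"rz":0},{"dx":0,"dy":0,"dz":0.005,"rx":0,"ry":0,"rz":0},{"dx":0,"dy":0,"dz":0.005,"rx":0,"ry":0,"rz":0}]' 
python3 - <<'E'
from h import *
i=optics.camera_info("wrist");p,R=cur()
Rc=np.array(i["R"]);c=-Rc.T@i["t"]
ct=R.inv().apply(c-p); Rt=Rc@R.as_matrix()
print("cam in tool",ct.round(3))
p4=np.array([.5516,.1278,.2150]);R4=Ro.from_quat([.039,.999,.001,.009]);c4=p4+R4.apply(ct);Rc4=Rt@R4.inv().as_matrix()
k=dict(i,R=Rc4,t=-Rc4@c4);print(c4.round(3))
for n,u,v in(("r1",490,75),("r1low",495,112),("r2up",510,150),("r2",510,175),("r2low",530,183),("v3a",580,198),("v3b",582,250),("r4",506,265),("r4b",510,275)):print(n,onz(k,u,v,.12).round(3))
print("flaptip L",cw(-.048,.124,0),cw(.048,.124,0),[np.round(proj(k,cw(x,.124,.1365))) for x in(-.048,.048)])
E
```

```text
time: 10.55
tool_pos: [0.5716, 0.0752, 0.0876]
tool_rot: [0.002, 0.037, 0.999, -0.0]
contact_force: [-6.9, -0.4, 14.7]
gripper_width: -0.001
grasp_force: 7.0
cam in tool [ 0.066 -0.001 -0.142]
[0.483 0.132 0.356]
r1 [0.451 0.241 0.12 ]
r1low [0.474 0.246 0.12 ]
r2up [0.499 0.257 0.12 ]
r2 [0.515 0.258 0.12 ]
r2low [0.522 0.273 0.12 ]
v3a [0.535 0.308 0.12 ]
v3b [0.574 0.315 0.12 ]
r4 [0.581 0.26  0.12 ]
r4b [0.59  0.264 0.12 ]
flaptip L [0.53593552 0.25240132 0.        ] [0.63163611 0.2448252  0.        ] [array([512., 210.]), array([491., 339.])]
```

```bash
cat >> h.py <<'E'
T0=down(np.pi/2+W)
def tilt(th): # rotate tool about carton +x by th deg (fingers point to +y)
    ax=np.array([np.cos(W),np.sin(W),0]);return Ro.from_rotvec(ax*np.radians(th))*T0
E
python3 -m inch '[{"dx":0,"dy":0.0,"dz":-0.03,"rx":0,"ry":0,"rz":0},{"dx":0.01,"dy":0.02,"dz":-0.09,"rx":0,"ry":0,"rz":0},{"dx":0.02,"dy":0.07,"dz":-0.14,"rx":0,"ry":0,"rz":0},{"dx":0.04,"dy":0.11,"dz":-0.16,"rx":0,"ry":0,"rz":0},{"dx":0.04,"dy":0.12,"dz":-0.16,"rx":0,"ry":0,"rz":0}]'
python3 -m inch '[{"dx":0,"dy":0,"dz":0,"rx":-0.1,"ry":0,"rz":0},{"dx":0,"dy":0,"dz":0,"rx":-0.2,"ry":0,"rz":0},{"dx":0,"dy":0,"dz":0,"rx":-0.3,"ry":0,"rz":0},{"dx":0,"dy":0,"dz":0,"rx":-0.4,"ry":0,"rz":0},{"dx":0,"dy":0,"dz":0,"rx":-0.5,"ry":0,"rz":0}]'
python3 - <<'E'
from h import *
p,R=cur();print(wc(p),state()["joint_pos"],(R.as_matrix()[:,2]).round(3))
T=tilt(45)
rows([(cw(-.033,.102,.180),T),(cw(-.033,.1445,.1345),T)])
E
```

```text
time: 11.05
tool_pos: [0.5469, 0.1768, 0.2178]
tool_rot: [0.006, 0.035, 0.999, 0.001]
contact_force: [0.6, -0.4, -0.5]
gripper_width: 0.001
grasp_force: 0.0
time: 11.55
tool_pos: [0.5461, 0.1727, 0.2128]
tool_rot: [0.017, 0.034, 0.929, 0.368]
contact_force: [-0.5, -0.7, -0.6]
gripper_width: 0.003
grasp_force: 0.0
[-0.03157841  0.04531222  0.2127652 ] [-0.17481693 -0.09582057  1.92118778  0.7585395   1.44812305 -1.82190764] [ 0.057  0.683 -0.728]
d [0.0018 0.0235 0.0784] r [-0.02    0.0017  0.0046] mm 65 deg 1.8
d [ 0.     -0.0027  0.0778] r [0. 0. 0.] mm 62 deg 0.0
```

```bash

python3 -m inch '[{"dx":0.001,"dy":0.012,"dz":0.04,"rx":-0.02,"ry":0.002,"rz":0.004},{"dx":0.002,"dy":0.0235,"dz":0.078,"rx":-0.02,"ry":0.002,"rz":0.004},{"dx":0.002,"dy":0.0235,"dz":0.078,"rx":-0.02,"ry":0.002,"rz":0.004}]'
python3 - <<'E'
from h import *
f=save("scene","s6",(230,90,410,300),2.8)
p,R=cur();print(wc(p),(R.as_matrix()[:,2]).round(3))
T=tilt(45)
rows([(cw(-.033,.1445,.1345),T),(cw(-.033,.127,.138),T),(cw(-.033,.112,.135),T),(cw(-.033,.082,.127),T),(cw(-.033,.069,.116),T)])
E
```

```text
time: 11.85
tool_pos: [0.546, 0.2306, 0.1753]
tool_rot: [0.01, 0.036, 0.924, 0.38]
contact_force: [-1.7, 0.5, -0.3]
gripper_width: 0.0
grasp_force: 0.0
[-0.0352697   0.10258107  0.17699852] [ 0.049  0.701 -0.711]
d [-0.0034 -0.      0.0746] r [-0.0041 -0.0046 -0.0012] mm 60 deg 0.5
d [ 0.     -0.0124 -0.0186] r [0. 0. 0.] mm 18 deg 0.0
d [-0.     -0.0159 -0.0106] r [0. 0. 0.] mm 15 deg 0.0
d [ 0.     -0.0336 -0.0194] r [0. 0. 0.] mm 31 deg 0.0
d [ 0.     -0.0212 -0.0018] r [0. 0. 0.] mm 17 deg 0.0
```

View pics/s6.png

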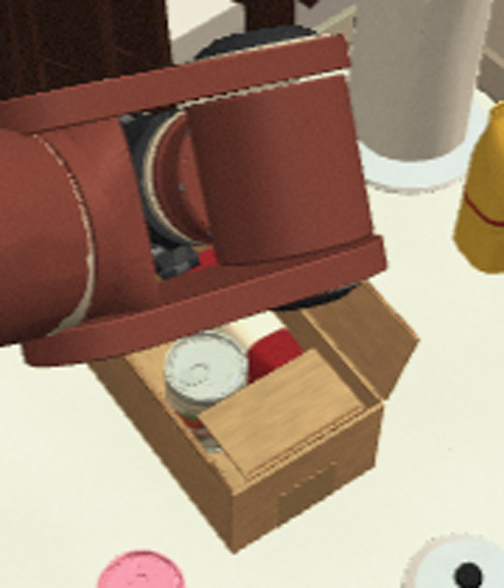

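```bash

python3 -m inch '[{"dx":-0.003,"dy":0,"dz":0.03,"rx":-0.004,"ry":-0.004,"rz":0},{"dx":-0.003,"dy":0,"dz":0.055,"rx":-0.004,"ry":-0.004,"rz":0},{"dx":-0.003,"dy":0,"dz":0.075,"rx":-0.004,"ry":-0.004,"rz":0},{"dx":-0.003,"dy":0,"dz":0.075,"rx":-0.004,"ry":-0.004,"rz":0}]'
python3 - <<'E'
from h import *
p,R=cur();print(wc(p),(R.as_matrix()[:,2]).round(3))
T=tilt(45)
rows([(cw(-.033,.127,.138),T),(cw(-.033,.112,.135),T),(cw(-.033,.082,.127),T),(cw(-.033,.069,.116),T)])
E
```

```text
time: 12.3
tool_pos: [0.5545, 0.2727, 0.1373]
tool_rot: [0.017, 0.037, 0.923, 0.384]
contact_force: [0.4, 1.1, 0.7]
gripper_width: -0.001
grasp_force: 1.0
[-0.03111818  0.145719    0.13732102] [ 0.059  0.706 -0.705]
d [ 0.0023 -0.0159 -0.0172] r [0.0017 0.0022 0.0006] mm 19 deg 0.2
d [-0.     -0.0159 -0.0106] r [0. 0. 0.] mm 15 deg 0.0
d [ 0.     -0.0336 -0.0194] r [0. 0. 0.] mm 31 deg 0.0
d [ 0.     -0.0212 -0.0018] r [0. 0. 0.] mm 17 deg 0.0
```

```bash

python3 -m inch '[{"dx":0.002,"dy":-0.010,"dz":0,"rx":0,"ry":0.002,"rz":0},{"dx":0.002,"dy":-0.021,"dz":-0.015,"rx":0,"ry":0.002,"rz":0},{"dx":0.002,"dy":-0.037,"dz":-0.027,"rx":0,"ry":0.002,"rz":0},{"dx":0.002,"dy":-0.054,"dz":-0.037,"rx":0,"ry":0.002,"rz":0},{"dx":0.002,"dy":-0.07,"dz":-0.047,"rx":0,"ry":0.002,"rz":0}]'
python3 - <<'E'
from h import *
f=save("top","t7",(180,130,380,280),3)
p,R=cur();print(wc(p),(R.as_matrix()[:,2]).round(3))
T=tilt(45)
rows([(cw(-.033,.069,.116),T),(cw(-.02,.05,.112),T0)])
E
```

```text
time: 12.8
tool_pos: [0.5494, 0.2046, 0.1277]
tool_rot: [0.019, 0.035, 0.923, 0.382]
contact_force: [0.3, -0.8, -0.1]
gripper_width: 0.004
grasp_force: 0.3
[-0.03178517  0.07562912  0.1248651 ] [ 0.059  0.703 -0.708]
d [ 0.0016 -0.0137  0.002 ] r [-0.0011  0.0023  0.0013] mm 11 deg 0.2
d [-0.0163 -0.0203 -0.0133] r [ 0.5236 -0.      0.    ] mm 23 deg 45.0
```

View pics/t7.png

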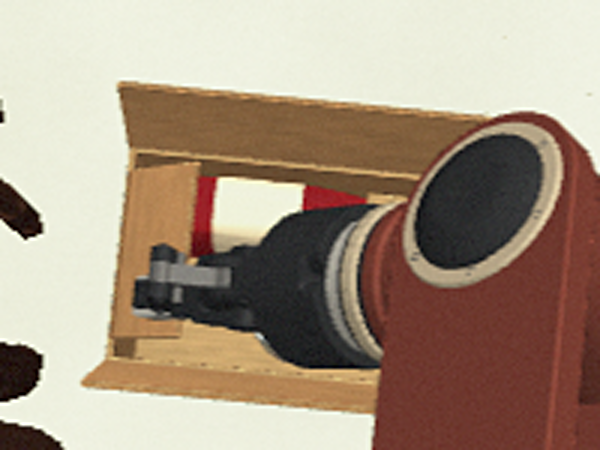

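The left end flap is swung in, seen at about (165,250) in the crop, with the fingers on it. Now I'll turn the tool upright and press the flap flat.

```bash

python3 -m inch '[{"dx":0,"dy":-0.007,"dz":0.001,"rx":0,"ry":0,"rz":0},{"dx":0,"dy":-0.014,"dz":0.002,"rx":0,"ry":0,"rz":0},{"dx":-0.003,"dy":-0.018,"dz":-0.002,"rx":0.1,"ry":0,"rz":0},{"dx":-0.006,"dy":-0.024,"dz":-0.005,"rx":0.2,"ry":0,"rz":0},{"dx":-0.01,"dy":-0.03,"dz":-0.008,"rx":0.3,"ry":0,"rz":0}]'
python3 -m inch '[{"dx":-0.003,"dy":0,"dz":-0.003,"rx":0.1,"ry":0,"rz":0},{"dx":-0.006,"dy":0,"dz":-0.003,"rx":0.2,"ry":0,"rz":0},{"dx":-0.006,"dy":0,"dz":-0.003,"rx":0.22,"ry":0,"rz":0}]'
python3 - <<'E'
from h import *
p,R=cur();print(wc(p),(R.as_matrix()[:,2]).round(3))
rows([(cw(-.02,.052,.09),T0)])
E
```

```text
time: 13.35
tool_pos: [0.5533, 0.1829, 0.1108]
tool_rot: [0.007, 0.039, 0.986, 0.164]
contact_force: [0.3, 0.2, -0.1]
gripper_width: 0.003
grasp_force: 0.0
time: 13.65
tool_pos: [0.5582, 0.1849, 0.1136]
tool_rot: [0.0, 0.037, 0.999, 0.001]
contact_force: [-0.3, -0.5, 0.0]
gripper_width: -0.001
grasp_force: 0.0
[-0.02051993  0.05849825  0.11360392] [ 0.001  0.003 -1.   ]
d [-0.0006 -0.0082  0.0295] r [0.002  0.0005 0.003 ] mm 24 deg 0.3
```

```bash

python3 -m inch '[{"dx":-0.005,"dy":-0.009,"dz":0.012,"rx":0,"ry":0,"rz":0.003},{"dx":-0.01,"dy":-0.009,"dz":0.024,"rx":0,"ry":0,"rz":0.003},{"dx":-0.01,"dy":-0.009,"dz":0.03,"rx":0,"ry":0,"rz":0.003},{"dx":-0.01,"dy":-0.009,"dz":0.032,"rx":0,"ry":0,"rz":0.003}]'
python3 -m inch '[{"dx":0,"dy":0,"dz":0.003,"rx":0,"ry":0,"rz":0},{"dx":0,"dy":0,"dz":0.004,"rx":0,"ry":0,"rz":0}]'
python3 - <<'E'
from h import *
p,R=cur();print(wc(p),(R.as_matrix()[:,2]).round(3))
E
```

```text
time: 14.05
tool_pos: [0.565, 0.1737, 0.0877]
tool_rot: [-0.001, 0.042, 0.999, 0.003]
contact_force: [-4.9, -1.7, 10.9]
gripper_width: -0.002
grasp_force: 5.4
time: 14.25
tool_pos: [0.5652, 0.1736, 0.0873]
tool_rot: [-0.001, 0.042, 0.999, 0.002]
contact_force: [-10.8, -3.7, 20.1]
gripper_width: 0.002
grasp_force: 10.5
[-0.01259582  0.04779338  0.08728545] [-0.002  0.005 -1.   ]
```

```bash

python3 -m inch '[{"dx":0,"dy":0,"dz":-0.04,"rx":0,"ry":0,"rz":0},{"dx":0,"dy":-0.01,"dz":-0.09,"rx":0,"ry":0,"rz":0},{"dx":0.03,"dy":-0.03,"dz":-0.13,"rx":0,"ry":0,"rz":0},{"dx":0.085,"dy":-0.05,"dz":-0.135,"rx":0,"ry":0,"rz":0},{"dx":0.138,"dy":-0.06,"dz":-0.135,"rx":0,"ry":0,"rz":0}]'
python3 - <<'E'
from h import *
p,R=cur();print(wc(p),(R.as_matrix()[:,2]).round(3))
rows([(cw(-.122,0,.112),T0),(cw(-.012,0,.112),T0),(cw(-.012,0,.092),T0)])
for c in("scene","top"):
  optics.grab_frame(c)
  for n in("long_flap_near","end_flap_left","end_flap_right"):
    print(c,n,[(np.round(d["bbox"]),round(d["confidence"],2)) for d in nets.boxes_of(c,n)][:3])
i=optics.camera_info("scene");j=optics.camera_info("top");P=cpts([.574,.125,W,1.97,1.91,0,0])
print(np.round([proj(i,P[k]) for k in(6,7,3,2)]),np.round([proj(j,P[k]) for k in(6,7,3,2)]))
E
```

```text
time: 14.75
tool_pos: [0.4512, 0.1341, 0.1935]
tool_rot: [0.001, 0.043, 0.999, 0.003]
contact_force: [-0.7, -0.2, 0.9]
gripper_width: -0.002
grasp_force: 0.0
[-0.12315616 -0.00057291  0.19352723] [ 0.003  0.006 -1.   ]
d [-0.0012  0.      0.1019] r [ 0.0044  0.0015 -0.0046] mm 82 deg 0.6
d [-0.1375  0.      0.    ] r [0. 0. 0.] mm 110 deg 0.0
d [0.    0.    0.025] r [0. 0. 0.] mm 20 deg 0.0
scene long_flap_near [(array([291., 236.,  50.,  62.]), 0.76)]
scene end_flap_left []
scene end_flap_right [(array([330., 239.,  60.,  47.]), 0.88)]
top long_flap_near [(array([312., 264.,  48.,  13.]), 0.67)]
top end_flap_left []
top end_flap_right [(array([319., 226.,  40.,  58.]), 0.93)]
[[245. 178.]
 [306. 255.]
 [257. 192.]
 [315. 266.]] [[208. 259.]
 [336. 270.]
 [215. 250.]
 [335. 261.]]
```

```bash

python3 -m inch '[{"dx":0,"dy":0,"dz":0.05,"rx":0.004,"ry":0,"rz":-0.004},{"dx":0,"dy":0,"dz":0.09,"rx":0.004,"ry":0,"rz":-0.004},{"dx":0,"dy":0,"dz":0.1,"rx":0.004,"ry":0,"rz":-0.004},{"dx":-0.03,"dy":0,"dz":0.1,"rx":0.004,"ry":0,"rz":-0.004},{"dx":-0.06,"dy":0,"dz":0.1,"rx":0.004,"ry":0,"rz":-0.004}]'
python3 -m inch '[{"dx":-0.025,"dy":0,"dz":0,"rx":0,"ry":0,"rz":0},{"dx":-0.05,"dy":0,"dz":0,"rx":0,"ry":0,"rz":0},{"dx":-0.075,"dy":0,"dz":0,"rx":0,"ry":0,"rz":0},{"dx":-0.078,"dy":0,"dz":0,"rx":0,"ry":0,"rz":0}]'
python3 - <<'E'
from h import *
p,R=cur();print(wc(p),(R.as_matrix()[:,2]).round(3))
rows([(cw(-.015,0,.092),T0)])
E
```

```text
time: 15.65
tool_pos: [0.5003, 0.1323, 0.1128]
tool_rot: [-0.0, 0.038, 0.999, 0.0]
contact_force: [-2.4, 0.3, 2.9]
gripper_width: -0.0
grasp_force: 1.5
time: 16.05
tool_pos: [0.5646, 0.1271, 0.1139]
tool_rot: [0.001, 0.039, 0.999, 0.0]
contact_force: [-0.9, 0.6, 0.8]
gripper_width: 0.002
grasp_force: 0.0
[-0.00957027  0.00135394  0.11392058] [ 0.003  0.    -1.   ]
d [ 0.0069 -0.0017  0.0274] r [0.0002 0.0018 0.0008] mm 23 deg 0.2
```

```bash

python3 -m inch '[{"dx":0.007,"dy":0,"dz":0.01,"rx":0,"ry":0,"rz":0},{"dx":0.007,"dy":0,"dz":0.02,"rx":0,"ry":0,"rz":0},{"dx":0.007,"dy":0,"dz":0.026,"rx":0,"ry":0,"rz":0},{"dx":0.007,"dy":0,"dz":0.028,"rx":0,"ry":0,"rz":0}]'
python3 -m inch '[{"dx":0,"dy":0,"dz":0.002,"rx":0,"ry":0,"rz":0},{"dx":0,"dy":0,"dz":0.004,"rx":0,"ry":0,"rz":0}]'
python3 - <<'E'
from h import *
p,R=cur();print(wc(p),(R.as_matrix()[:,2]).round(3))
rows([(cw(-.015,0,.19),T0),(cw(.115,0,.19),T0),(cw(.115,0,.112),T0),(cw(.012,0,.112),T0),(cw(.013,0,.092),T0)])
E
```

```text
time: 16.45
tool_pos: [0.5548, 0.1279, 0.0922]
tool_rot: [-0.001, 0.038, 0.999, -0.0]
contact_force: [-11.6, -0.1, 21.3]
gripper_width: -0.003
grasp_force: 10.7
time: 16.65
tool_pos: [0.5549, 0.1279, 0.0919]
tool_rot: [-0.002, 0.038, 0.999, -0.0]
contact_force: [-18.4, -2.7, 35.4]
gripper_width: 0.001
grasp_force: 17.6
[-0.01924635  0.00142036  0.09191465] [-0.004 -0.001 -1.   ]
d [-0.0049 -0.0019 -0.1226] r [-0.0007 -0.0024  0.0017] mm 98 deg 0.3
d [-0.1625 -0.      0.    ] r [0. 0. 0.] mm 130 deg 0.0
d [0.     0.     0.0975] r [0. 0. 0.] mm 78 deg 0.0
d [ 0.1288 -0.      0.    ] r [0. 0. 0.] mm 103 deg 0.0
d [-0.0012 -0.      0.025 ] r [0. 0. 0.] mm 20 deg 0.0
```

```bash

python3 -m inch '[{"dx":0,"dy":0,"dz":-0.04,"rx":0,"ry":0,"rz":0},{"dx":0,"dy":0,"dz":-0.1,"rx":0,"ry":0,"rz":0},{"dx":-0.02,"dy":0,"dz":-0.13,"rx":0,"ry":0,"rz":0},{"dx":-0.07,"dy":0,"dz":-0.13,"rx":0,"ry":0,"rz":0},{"dx":-0.12,"dy":0,"dz":-0.13,"rx":0,"ry":0,"rz":0}]'
python3 -m inch '[{"dx":-0.05,"dy":0,"dz":0,"rx":0,"ry":0,"rz":0},{"dx":-0.05,"dy":0,"dz":0,"rx":0,"ry":0,"rz":0}]'
python3 - <<'E'
from h import *
p,R=cur();print(wc(p),(R.as_matrix()[:,2]).round(3))
rows([(cw(.118,0,.112),T0),(cw(.012,0,.112),T0),(cw(.013,0,.092),T0)])
j=optics.camera_info("top");optics.grab_frame("top")
for n in("long_flap_far","long_flap_near"):print(n,[(np.round(d["bbox"]),round(d["confidence"],2)) for d in nets.boxes_of("top",n)][:2])
E
```

```text
time: 17.15
tool_pos: [0.6523, 0.1207, 0.1925]
tool_rot: [0.001, 0.038, 0.999, 0.0]
contact_force: [-0.3, -0.7, 0.8]
gripper_width: 0.001
grasp_force: 0.0
time: 17.35
tool_pos: [0.6934, 0.1165, 0.1881]
tool_rot: [-0.001, 0.039, 0.999, -0.0]
contact_force: [-0.0, 0.5, 0.7]
gripper_width: -0.005
grasp_force: 0.0
[0.11967816 0.00092132 0.18805367] [-0.002 -0.001 -1.   ]
d [ 0.0019 -0.0011  0.0951] r [-0.0005 -0.0015  0.0005] mm 76 deg 0.1
d [ 0.1325 -0.      0.    ] r [0. 0. 0.] mm 106 deg 0.0
d [-0.0012 -0.      0.025 ] r [0. 0. 0.] mm 20 deg 0.0
long_flap_far [(array([337., 184.,  11.,   6.]), 0.55), (array([279., 217., 128.,  72.]), 0.44)]
long_flap_near [(array([219., 231.,  10.,  34.]), 0.53), (array([276., 219., 124.,  73.]), 0.48)]
```

```bash

python3 -m inch '[{"dx":0,"dy":0,"dz":0.05,"rx":0,"ry":0,"rz":0},{"dx":0,"dy":0,"dz":0.09,"rx":0,"ry":0,"rz":0},{"dx":0,"dy":0,"dz":0.094,"rx":0,"ry":0,"rz":0},{"dx":0.025,"dy":0,"dz":0.094,"rx":0,"ry":0,"rz":0},{"dx":0.05,"dy":0,"dz":0.094,"rx":0,"ry":0,"rz":0}]'
python3 -m inch '[{"dx":0.025,"dy":0,"dz":0,"rx":0,"ry":0,"rz":0},{"dx":0.05,"dy":0,"dz":0,"rx":0,"ry":0,"rz":0},{"dx":0.075,"dy":0,"dz":0,"rx":0,"ry":0,"rz":0},{"dx":0.08,"dy":0,"dz":0,"rx":0,"ry":0,"rz":0}]'
python3 - <<'E'
from h import *
p,R=cur();print(wc(p),(R.as_matrix()[:,2]).round(3))
rows([(cw(.016,0,.092),T0)])
E
```

```text
time: 18.0
tool_pos: [0.6514, 0.1205, 0.1177]
tool_rot: [0.001, 0.038, 0.999, 0.0]
contact_force: [0.8, -0.0, -0.0]
gripper_width: -0.001
grasp_force: 0.5
time: 18.4
tool_pos: [0.5866, 0.1258, 0.1178]
tool_rot: [0.001, 0.038, 0.999, 0.0]
contact_force: [1.1, -0.1, -0.1]
gripper_width: -0.002
grasp_force: 0.2
[0.01248596 0.00178799 0.11784513] [ 0.002  0.    -1.   ]
d [-0.0043 -0.0023  0.0323] r [0.0003 0.0016 0.0018] mm 26 deg 0.2
```

```bash

python3 -m inch '[{"dx":-0.002,"dy":0,"dz":0.01,"rx":0,"ry":0,"rz":0},{"dx":-0.004,"dy":0,"dz":0.02,"rx":0,"ry":0,"rz":0},{"dx":-0.004,"dy":0,"dz":0.03,"rx":0,"ry":0,"rz":0},{"dx":-0.004,"dy":0,"dz":0.033,"rx":0,"ry":0,"rz":0},{"dx":-0.004,"dy":0,"dz":0.033,"rx":0,"ry":0,"rz":0}]'
python3 -m inch '[{"dx":0,"dy":0,"dz":0.001,"rx":0,"ry":0,"rz":0},{"dx":0,"dy":0,"dz":0.002,"rx":0,"ry":0,"rz":0}]'
python3 - <<'E'
from h import *
p,R=cur();print(wc(p),(R.as_matrix()[:,2]).round(3))
E
```

```text
time: 18.9
tool_pos: [0.592, 0.125, 0.0923]
tool_rot: [-0.0, 0.039, 0.999, -0.0]
contact_force: [-8.2, -0.3, 18.5]
gripper_width: -0.001
grasp_force: 9.1
time: 19.1
tool_pos: [0.592, 0.125, 0.0921]
tool_rot: [-0.001, 0.039, 0.999, -0.0]
contact_force: [-14.5, -1.2, 28.4]
gripper_width: -0.001
grasp_force: 13.8
[0.01793806 0.00142177 0.09210844] [-0.001 -0.    -1.   ]
```

```bash

python3 -m inch '[{"dx":0,"dy":0,"dz":-0.03,"rx":0,"ry":0,"rz":0},{"dx":0,"dy":0,"dz":-0.09,"rx":0,"ry":0,"rz":0},{"dx":0,"dy":0,"dz":-0.15,"rx":0,"ry":0,"rz":0},{"dx":0.02,"dy":-0.05,"dz":-0.17,"rx":0,"ry":0,"rz":0},{"dx":0.05,"dy":-0.1,"dz":-0.18,"rx":0,"ry":0,"rz":0}]'
python3 -m inch '[{"dx":0.03,"dy":-0.05,"dz":0,"rx":0,"ry":0,"rz":0},{"dx":0.06,"dy":-0.1,"dz":0,"rx":0,"ry":0,"rz":0},{"dx":0.09,"dy":-0.15,"dz":0,"rx":0,"ry":0,"rz":0},{"dx":0.12,"dy":-0.2,"dz":0,"rx":0,"ry":0,"rz":0},{"dx":0.15,"dy":-0.25,"dz":0,"rx":0,"ry":0,"rz":0}]'
python3 - <<'E'
from h import *
P=cpts([.574,.125,W,0,0,0,0])
for c in("top","scene"):
  f=optics.grab_frame(c);cv2.imwrite(f"pics/end_{c}.png",f[:,:,::-1]);i=optics.camera_info(c);R=[np.array(proj(i,X)) for X in P[:4]]
  print("pred rim",np.round(R).tolist())
  for n in("carton","long_flap_near","long_flap_far","end_flap_left","end_flap_right","food_tin","pod_tin","sugar_canister"):
    print(n,[(np.round(d["bbox"]),round(d["confidence"],2)) for d in nets.boxes_of(c,n)][:3])
i=optics.camera_info("top");o=nets.outline_of("top","carton")
if o:
  r=cv2.minAreaRect(np.argwhere(o[0]["pixels"])[:,::-1].astype(np.float32));print("carton rect",r)
  Q=np.array([proj(i,X) for X in P[:4]],np.float32);print("pred",cv2.minAreaRect(Q))
E
```

```text
time: 19.6
tool_pos: [0.5469, 0.0477, 0.2346]
tool_rot: [0.003, 0.038, 0.999, -0.0]
contact_force: [0.9, -1.0, -0.5]
gripper_width: -0.0
grasp_force: 0.0
time: 20.1
tool_pos: [0.4089, -0.1433, 0.231]
tool_rot: [-0.0, 0.038, 0.999, 0.0]
contact_force: [1.4, -0.8, 0.1]
gripper_width: -0.0
grasp_force: 0.0
pred rim [[223.0, 179.0], [341.0, 190.0], [335.0, 261.0], [215.0, 250.0]]
carton [(array([278., 221., 128.,  89.]), 0.57)]
long_flap_near [(array([276., 238., 125.,  48.]), 0.95)]
long_flap_far [(array([275., 238., 124.,  46.]), 0.68), (array([279., 201., 126.,  46.]), 0.66)]
end_flap_left []
end_flap_right []
food_tin [(array([339., 312.,  32.,  35.]), 0.85), (array([418., 228.,  55.,  52.]), 0.6)]
pod_tin [(array([203., 311.,  45.,  45.]), 0.94), (array([278., 222., 127.,  88.]), 0.52)]
sugar_canister [(array([419., 228.,  55.,  49.]), 0.81)]
pred rim [[308.0, 164.0], [369.0, 233.0], [315.0, 266.0], [257.0, 192.0]]
carton [(array([292., 239.,  42.,  31.]), 0.9)]
long_flap_near [(array([301., 237.,  28.,  36.]), 0.86)]
long_flap_far [(array([294., 238.,  47.,  32.]), 0.3)]
end_flap_left []
end_flap_right [(array([292., 238.,  42.,  34.]), 0.25)]
food_tin [(array([282., 323.,  32.,  18.]), 0.82)]
pod_tin [(array([290., 240.,  45.,  31.]), 0.64)]
sugar_canister [(array([395., 313.,  50.,  58.]), 0.64), (array([301., 237.,  30.,  32.]), 0.23)]
carton rect ((277.2944030761719, 221.90899658203125), (120.40755462646484, 78.92857360839844), 5.440331935882568)
pred ((278.0794982910156, 220.17739868164062), (120.21704864501953, 71.8362808227539), 5.251689910888672)
```

Both long flaps lie on the predicted lid in the top view: far rows 178–224, near rows 214–262, rim 179–261. The end flaps are hidden beneath them and the canisters haven't moved. Handing in.

```bash
python3 -c "
from plant import ticket
print(ticket.job_done())"
```

```text
the job is handed in; nothing more can be done
None
```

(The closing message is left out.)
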